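# Tuck a screening plate under its leaf and hold it down

### The arm

A 6-joint arm with a two-finger parallel gripper is mounted at the origin on the work surface. World frame = base frame: x ahead of the robot, y to its left, z up, the work surface at z = 0. Lengths are in m, angles in rad, forces in N, time in s.
With the tool pointing down it reaches from about 0.35 to 0.85 m from the base axis. Payload 8.1 kg.
Tool frame: the origin (TCP) lies between the finger pads; the fingertips stand 17 mm ahead of it and the grasp point (between the pads) lies 2 mm behind it; y points along the fingers, z is the direction in which the jaws open and shut, and the axes are right-handed (so a half turn about y gives the same grasp; the last joint's range is limited). The gripper opens to 85 mm and grips with 20 to 120 N. Pads are 22 mm wide; open, the fingers measure 114 mm over their backs; the gripper's body (76 mm by 85 mm) begins 54 mm behind the grasp point. The pads swing forward as they close: fully open they stand 13 mm farther back than shut.
Start: joints at [-1.295, 0.13, 1.488, -0, 1.523, -0.085], TCP at [0.212, -0.561, 0.248] pointing down, gripper open.
Joint ranges: [-2.96, 2.96], [-0.89, 2.26], [0.02, 2.5], [-1.34, 4.48], [0, 2.73], [-2.66, 2.66]. Speed limits (rad/s): [2.39, 2.39, 2.79, 3.14, 3.14, 3.14].

### API

Orientations are given as a rotation vector (axis times angle).
In Python, from cell import * gives the robot as it stands. The module is installed in compiled form; this text tells all that it offers.
- The arm moves only by the tool jog_arm, never from a script. Its argument "plan" is a list that holds one entry, the list of rows, each a list of 6 numbers: the shift along the world's x, y, z in m, then the turn, a rotation vector about the world's x, y, z in rad. A call has 1 to 12 rows; each row is the pose to reach, as a shift and turn from the pose measured when the call began; what a row does not reach only later rows make up. A row lasts 1/8 s, in which the tool goes at most 62.5 mm and 10.7 degrees, less where a joint would pass 70% of its speed; a pose out of reach is approached as far as the arm can. A call with a gripper value outside its range is refused whole. "fingers" is the opening, from 0 (shut) to 1 (fully open), set as the call begins (left out, the last holds). The fingers move at their own pace and stop on an object; the grip force is fixed at half the most. Time passes only in rows, so rows that repeat a pose let the fingers close. It gives the time, the measured TCP pose, the force and the opening at its end, in the units of the state.
- get_state(): the state, without advancing time (a new reading comes with each control period).
- snapshot(name): name is "scene" or "side" or "wrist"; returns the picture (400x640x3 uint8, red, green, blue); there is no depth.
- camera_model(name): a dict with "fx", "fy", "cx", "cy" (pixels), "position" and "attitude" of the camera in the world. Camera axes: x right, y up, looking along -z (the intrinsics and any distortion apply to the point x, -y, -z); pixel columns grow to the right and rows downward; lengths in m; the calibration is good to about 2 mm. The wrist camera is an equidistant fisheye: a pixel r from the principal point sees the ray r / f radians off the axis. A picture is of the moment at which its call begins: read the wrist's pose just before it. camera_model takes no time and is no camera call; for the wrist camera it gives the pose at the moment of the call.
- job_done(): hands the job in, once; it reports no verdict.
Trained networks look in the newest picture that a camera, given by its name, has taken for a name from the list of things; names that differ only in an ending like _2 or _b are one class to them, and where a whole thing is asked for, a point or a joint stands for the part that bears it (a point fixed in the world has none). Each returns a list of dicts, best first, with "confidence" (0 to 1); they miss things now and then, are a little off and sometimes report something else, mostly with a low value. They report only what shows in the picture. A call takes as long as a camera call. They do not tell look-alikes from the thing itself.
- recognise(camera, label): "location" ([x, y, z] in m, in world coordinates, good to about 4 mm: the middle of the surface that is visible of it).
The state is a dict: "clock": time; "joint_pos": joint angles; "dq": joint speeds; "joint_efforts": joint torques, N m; "ee_pos": TCP position; "orientation": TCP orientation; "wrist_force": force on the tool from outside, world axes, zero at the start; "torque": the same for the moment, N m; "grip_width": opening from 0.0 (shut) to 1.0 (fully open).
Only numpy, scipy, OpenCV 4.12 (cv2) and the standard library are available. Lean on these libraries where they do the work, as an engineer would, in place of code of your own. Each camera call takes 0.05 s, during which the arm holds its last target.

### The job

One bay of the amplifier chassis is still open: take the loose screening plate by its rib, lay it over that bay square to the chassis and tuck its front edge about 20 mm under the bay's lapped sprung leaf, without lifting either leaf. Finish holding: keep the plate pressed flat on the deck with a steady push of about 10 N, ready for its screws, and do not let go. Leave the fitted plate, the coil in the bay and everything else on the bench where they are.

Things in the scene. Friction and masses are not known exactly. Their poses are not given: they have to be found in the camera images.
- plate: the loose screening plate on the bench: aluminium sheet 96 (x) by 104 (y) by 4 mm, about 120 g, with an upright grip rib on top: 10 mm thick in x, 64 mm long in y, centre at x = -14 mm, y = 0, its top 36 mm above the underside. Origin: centre of the underside; z up; +x points to the front edge (62 mm ahead of the rib's centre; the back edge is 34 mm behind it)
- plate_edge (a point): middle of the loose plate's front edge, at its underside (plate x = 48 mm, y = 0, z = 0)
- fitted: a twin of the plate (same shape, origin and axes), already fitted over one bay: it lies loose on the deck, front edge 20 mm under that bay's leaf. It tells which bay is taken: its y in the chassis frame is +70 mm (left bay) or -70 mm (right bay)
- chassis: grey amplifier chassis fixed to the bench, 230 (x) by 280 (y) mm; origin: centre of its underside; z up; x runs from its front face (jacks, nearer the robot) to its rear. Flat deck on top at z = 50 mm, from x = -115 mm back. Two bays, centred on y = +70 (left) and -70 mm (right), each with a window in the deck: x -52 to 4 mm, 80 mm wide
- bay_left (a point): fixed point on the deck plane in the left bay, chassis (-20, 70, 50) mm: where a plate's origin lies when it covers the bay with its front edge 20 mm under the leaf
- bay_right (a point): the same for the right bay, chassis (-20, -70, 50) mm
- leaf_left (a joint): angle of the left bay's leaf, rad: 0 at rest, level on its stop (it cannot go lower); grows as the lip is lifted. A weak spring (about 0.6 N at the lip) keeps it down, so any knock lifts it
- leaf_right (a joint): the same for the right bay's leaf
- lip_left (a point): middle of the lower edge of the left leaf's free lip, chassis (8, 70, 57) mm. The leaf is steel, 58 (x) by 100 (y) by 3 mm, and laps forward over the deck like a shingle, its underside 7 mm above the deck; hinge at chassis x = 66 mm. Behind the hinge: a block 14 mm tall, then two cans 32 mm tall
- lip_right (a point): the same for the right leaf, chassis (8, -70, 57) mm
- coil: copper coil on a black foot, 36 x 44 x 32 mm, standing down inside the open bay, on the floor 6 mm above the bench, wholly below the deck; origin at the centre of its underside. Leave it alone.
- reel_big: large solder reel, white flanged spool, 60 mm diameter, 45 mm tall, upright. Origin at the centre of its underside, on the bench. Bystander: leave it alone.
- reel_small: small solder reel, 42 mm diameter, 32 mm tall, upright. Origin at the centre of its underside, on the bench. Bystander: leave it alone.
- flux: small jar with white cap, 36 mm diameter, 60 mm tall. Origin at the centre of its underside, on the bench. Bystander: leave it alone.
- driver: black-handled screwdriver lying down, 170 mm long, its body x axis pointing to the tip. Origin at the centre of its underside, on the bench. Bystander: leave it alone.
- mug: white mug, 80 mm diameter, 90 mm tall. Origin at the centre of its underside, on the bench. Bystander: leave it alone.
- parts_tray: grey four-compartment tray, 110 x 80 x 25 mm. Origin at the centre of its underside, on the bench. Bystander: leave it alone.
- capacitor: aluminium can, 35 mm diameter, 50 mm tall, upright. Origin at the centre of its underside, on the bench. Bystander: leave it alone.
Not all that is in view belongs to the job. What is shaped like the fitted but blue or brown is not meant.

How it is judged:
By the outcome, as a careful person would: the job done as asked, in the order asked, and still so for the second after the job is handed in, while the arm keeps its last pose, push and grip.
It also fails if it takes over 40 s, if anything falls off the work surface, if the arm or the gripper's body presses on something with over 40 N, if the wrist force passes 120 N, or if a joint passes its speed limit or range.

## Working session

There is one attempt and no reset: what is moved stays moved. The work goes in short steps, Python scripts to look and compute and a tool call to move; the robot and the scene stay as the last step left them, time stands still between calls to the robot, and variables do not carry over. Pictures are saved under pics/ and viewed, and the job is handed in when it is done.

Besides the shell and the picture viewer there is one more tool, called after "Request:" by a JSON object that holds its "api" and its "payload". jog_arm: Moves the arm, as the interface text tells. Its arguments: {"type":"object","properties":{"plan":{"type":"array","items":{"type":"array","items":{"type":"array","items":{"type":"number"}}}},"fingers":{"type":"number"}},"required":["plan"]}

```bash
mkdir -p pics; cat > h.py <<'E'
from cell import *
import numpy as np, cv2
from scipy.spatial.transform import Rotation as R
def shot(cam,name):
    im=snapshot(cam); cv2.imwrite('pics/'+name,im[:,:,::-1]); return im
def camR(m):
    a=np.array(m['attitude'],float)
    return a if a.shape==(3,3) else (R.from_rotvec(a).as_matrix() if a.size==3 else R.from_quat(a).as_matrix())
def pix2plane(cam,u,v,z,m=None):
    m=m or camera_model(cam)
    x=(u-m['cx'])/m['fx']; y=(v-m['cy'])/m['fy']
    if cam=='wrist':
        r=np.hypot(x,y); s=np.sin(r)/r if r>1e-9 else 1; d=np.array([x*s,y*s,np.cos(r)])
    else: d=np.array([x,y,1])
    d=camR(m)@np.array([d[0],-d[1],-d[2]]); p=np.array(m['position'])
    return p+d*(z-p[2])/d[2]
def proj(cam,P,m=None):
    m=m or camera_model(cam)
    d=camR(m).T@(np.array(P)-np.array(m['position'])); d=np.array([d[0],-d[1],-d[2]])
    if cam=='wrist':
        r=np.hypot(d[0],d[1]); t=np.arctan2(r,d[2]); k=t/r if r>1e-9 else 1
        return np.array([m['cx']+m['fx']*d[0]*k,m['cy']+m['fy']*d[1]*k])
    return np.array([m['cx']+m['fx']*d[0]/d[2],m['cy']+m['fy']*d[1]/d[2]])
E
python3 - <<'E'
from h import *
for c in ['scene','side','wrist']: print(camera_model(c))
for c in ['scene','side','wrist']: shot(c,c+'0.png')
for l in ['plate','fitted','chassis','coil','leaf_left']:
  for c in ['scene','side']:
    print(l,c,[(np.round(d['location'],3).tolist(),round(d['confidence'],2)) for d in recognise(c,l)][:4])
print(get_state())
E
```

```text
{'fx': 361.9241766171555, 'fy': 361.9241766171555, 'cx': 317.5695855649885, 'cy': 201.99435863244307, 'position': array([ 1.24965595, -0.50904857,  0.67256527]), 'attitude': array([0.88998851, 0.47710216, 0.88333713])}
{'fx': 424.92002619898904, 'fy': 424.92002619898904, 'cx': 314.93185862917585, 'cy': 195.9040303136529, 'position': array([0.21122971, 0.86367174, 0.91923416]), 'attitude': array([ 0.18211774, -1.13549136, -2.60798995])}
{'fx': 309.70691628693146, 'fy': 309.70691628693146, 'cx': 314.96177664910573, 'cy': 198.16824803860138, 'position': array([ 0.28974227, -0.53298751,  0.37355898]), 'attitude': array([-0.28206093,  0.19819733, -1.1990723 ])}
plate scene [([0.513, -0.289, 0.006], 0.95)]
plate side [([0.506, -0.276, 0.006], 0.82)]
fitted scene [([0.544, 0.138, 0.055], 0.95), ([0.308, 0.321, 0.018], 0.74), ([0.656, 0.337, 0.005], 0.73), ([0.443, -0.472, 0.035], 0.59)]
fitted side [([0.544, 0.164, 0.057], 0.94), ([0.468, 0.331, 0.007], 0.86), ([0.64, 0.354, 0.002], 0.69), ([0.305, 0.325, 0.007], 0.59)]
chassis scene [([0.627, 0.044, 0.051], 0.62)]
chassis side [([0.587, 0.
[... 153 characters left out ...]
, 0.062], 0.88), ([0.508, -0.275, 0.004], 0.62)]
{'clock': 0.65, 'joint_pos': array([-1.29541487e+00,  1.30341501e-01,  1.48819781e+00, -2.70615024e-05,
        1.52300545e+00, -8.54262901e-02]), 'dq': array([0.00130761, 0.00098463, 0.00055931, 0.00098796, 0.0002313 ,
       0.00157566]), 'joint_efforts': array([-8.95987250e-04, -5.69059181e+01, -5.00691068e+01,  5.06849619e-05,
        1.33440433e-03,  1.18107243e-05]), 'ee_pos': array([ 0.21181724, -0.56137482,  0.2483284 ]), 'orientation': array([-0.36931553,  2.02471738, -2.02482078]), 'wrist_force': array([ 0.16319937, -0.18320805, -0.67421835]), 'torque': array([-0.01865737, -0.01345594, -0.00029724]), 'grip_width': 0.9986208763461395}
```

View pics/scene0.png

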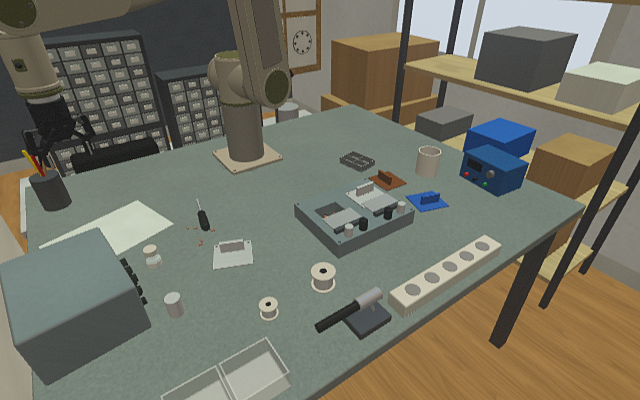

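View pics/side0.png

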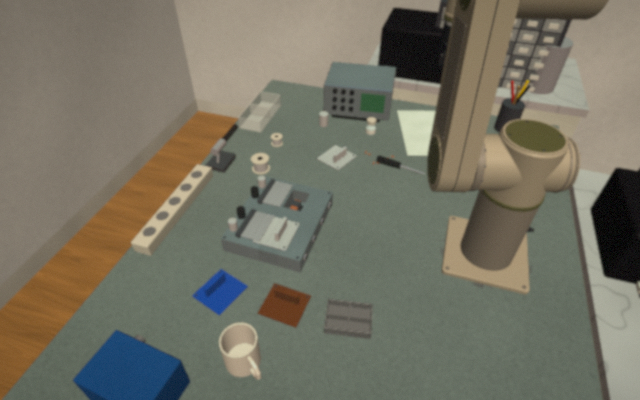

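View pics/wrist0.png

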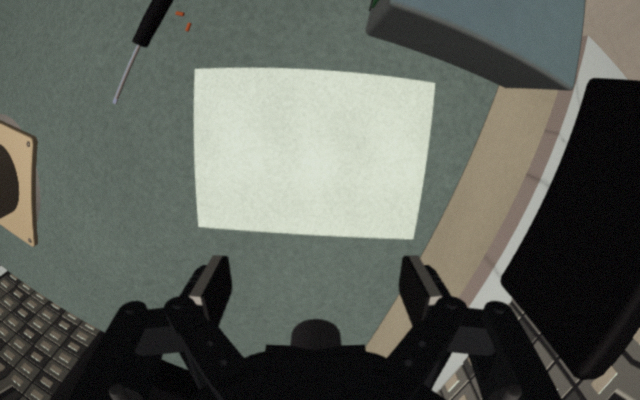

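```bash
python3 - <<'E'
from h import *
im=cv2.imread('pics/scene0.png'); a=cv2.resize(im[185:285,190:350],None,fx=5,fy=5,interpolation=cv2.INTER_CUBIC); cv2.imwrite('pics/z1.png',a)
a=cv2.resize(im[165:265,285:425],None,fx=5.7,fy=5.7,interpolation=cv2.INTER_CUBIC); cv2.imwrite('pics/z2.png',a)
s=get_state(); print(R.from_rotvec(s['orientation']).as_matrix().round(3)); m=camera_model('wrist'); print(camR(m).round(3))
print('paper ctr',pix2plane('wrist',315,150,0), pix2plane('wrist',135,50,0))
E
```

```text
[[-0.936 -0.     0.353]
 [-0.353 -0.    -0.936]
 [ 0.    -1.     0.   ]]
[[ 0.352  0.887  0.298]
 [-0.936  0.334  0.112]
 [-0.    -0.319  0.948]]
paper ctr [ 2.30012888e-01 -5.55666306e-01 -5.55111512e-17] [ 0.28151633 -0.28169735  0.        ]
```

View pics/z1.png

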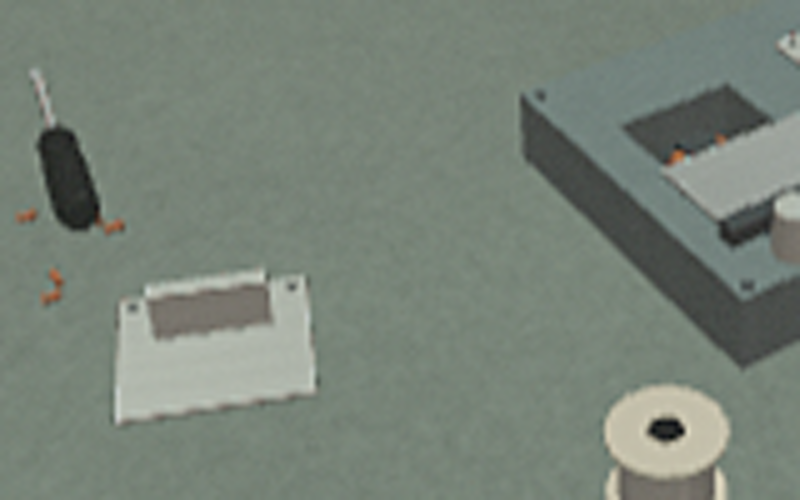

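View pics/z2.png

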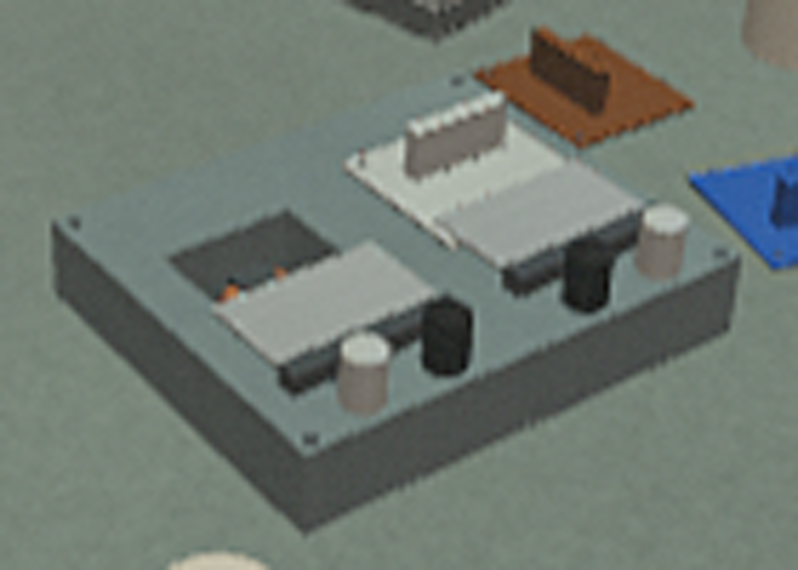

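```bash
python3 - <<'E'
from h import *
P=[pix2plane('scene',190+u/5,185+v/5,.004)[:2] for u,v in [(117,422),(315,390),(305,278),(120,300)]]
print(np.round(P,4)); 
f=(P[0]+P[1])/2-(P[2]+P[3])/2; print('plate c',np.mean(P,0),'yaw x',np.degrees(np.arctan2(f[1],f[0])), np.linalg.norm(f), np.linalg.norm(P[0]-P[1]))
C=[pix2plane('scene',285+u/5.7,165+v/5.7,.05)[:2] for u,v in [(307,450),(52,226),(740,258)]]
print(np.round(C,4),np.linalg.norm(C[0]-C[1]),np.linalg.norm(C[0]-C[2]),'c',(C[1]+C[2])/2)
for a,b in [(C[1],C[0]),(C[0],C[2])]: print(np.degrees(np.arctan2(*(b-a)[::-1])))
E
```

```text
[[ 0.5361 -0.3521]
 [ 0.5737 -0.2575]
 [ 0.4879 -0.2216]
 [ 0.4452 -0.3152]]
plate c [ 0.51073408 -0.28658702] yaw x -22.390432384285866 0.0956070625014151 0.10180482917722003
[[ 0.685  -0.0592]
 [ 0.4631 -0.0601]
 [ 0.6938  0.2154]] 0.22193453881212907 0.27476980208627155 c [0.57841528 0.07764553]
0.24050170507954444
88.17171598993872
```

Request:
{"api": "jog_arm", "payload": {"plan": [[[0.036,0.035,0,0,0,0.1],[0.072,0.07,0,0,0,0.21],[0.108,0.105,0,0,0,0.31],[0.143,0.14,0,0,0,0.41],[0.18,0.175,0,0,0,0.52],[0.215,0.21,0,0,0,0.62],[0.25,0.245,0,0,0,0.72],[0.285,0.28,0,0,0,0.82],[0.285,0.28,0,0,0,0.82],[0.285,0.28,0,0,0,0.82],[0.285,0.28,0,0,0,0.82]]]}}

```text
clock: 2.02
ee_pos: [0.4961, -0.2824, 0.2483]
orientation: [-0.998, 1.492, -1.492]
wrist_force: [-0.1, -0.8, -0.9]
grip_width: 1.001
```

```bash
python3 - <<'E'
from h import *
s=get_state(); print(s['ee_pos'],R.from_rotvec(s['orientation']).as_matrix().round(3),s['joint_pos'],s['clock'],s['wrist_force'])
m=camera_model('wrist'); np.save('m1.npy',m,allow_pickle=True); im=shot('wrist','w1.png')
print([(d['location'],d['confidence']) for d in recognise('wrist','plate')])
c,sn=np.cos(-.391),np.sin(-.391);o=np.array([.5107,-.2866])
for x,y,z in [(48,52,4),(48,-52,4),(-48,-52,4),(-48,52,4),(-14,32,36),(-14,-32,36)]:
  print((x,y,z),proj('wrist',[o[0]+(c*x-sn*y)/1e3,o[1]+(sn*x+c*y)/1e3,z/1e3],m).round(1))
E
```

```text
[ 0.49610248 -0.28235027  0.24834868] [[-0.382 -0.     0.924]
 [-0.924 -0.    -0.382]
 [ 0.    -1.    -0.   ]] [-6.07045864e-01  5.18317462e-02  1.57146524e+00 -3.05676790e-04
  1.51828235e+00 -2.14977356e-01] 2.025 [-0.08079497 -0.79031205 -0.94904733]
[([0.509, -0.2875, 0.0062], 0.55)]
(48, 52, 4) [366.5 121.8]
(48, -52, 4) [363.3 203.7]
(-48, -52, 4) [288.2 203.8]
(-48, 52, 4) [286.2 121.5]
(-14, 32, 36) [314.8 141.5]
(-14, -32, 36) [314.9 196.8]
```

View pics/w1.png

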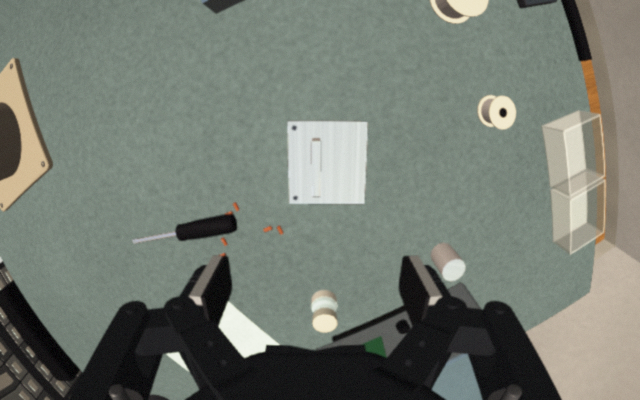

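```bash
python3 - <<'E'
from h import *
im=cv2.imread('pics/w1.png'); a=cv2.resize(im[110:215,270:380],None,fx=5.5,fy=5.5,interpolation=cv2.INTER_CUBIC); cv2.imwrite('pics/z3.png',a)
g=cv2.GaussianBlur(cv2.cvtColor(im,6),(3,3),0)
_,b=cv2.threshold(g[100:225,260:390],150,255,cv2.THRESH_BINARY)
cs,_=cv2.findContours(b,0,2); c=max(cs,key=cv2.contourArea); m=np.load('m1.npy',allow_pickle=True).item()
# undistort contour to plane z=.004
P=np.array([pix2plane('wrist',p[0][0]+260,p[0][1]+100,.004,m)[:2] for p in c]).astype(np.float32)
r=cv2.minAreaRect(P*1000); print(r, cv2.boundingRect(c))
E
```

```text
((511.5545349121094, -286.3160400390625), (105.81613159179688, 98.9415283203125), 67.49626922607422) (26, 20, 82, 85)
```

View pics/z3.png

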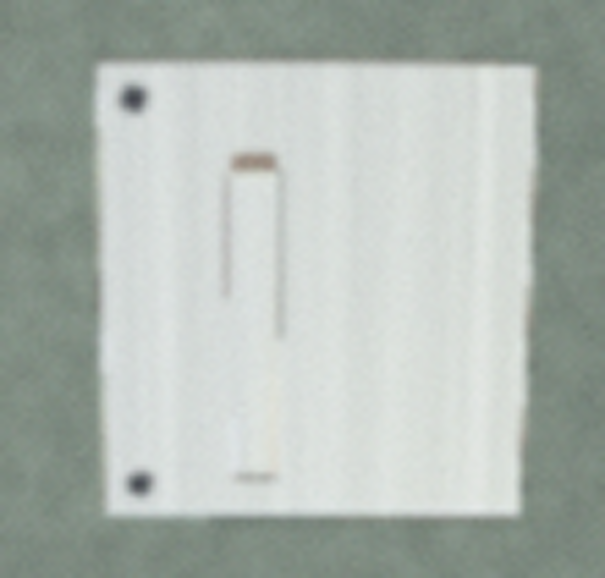

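Request:
{"api": "jog_arm", "payload": {"plan": [[[0.0025,0.0015,-0.05,0,0,0],[0.0025,0.0015,-0.1,0,0,0],[0.0025,0.0015,-0.15,0,0,0],[0.0025,0.0015,-0.185,0,0,0],[0.0025,0.0015,-0.205,0,0,0],[0.0025,0.0015,-0.217,0,0,0],[0.0025,0.0015,-0.223,0,0,0],[0.0025,0.0015,-0.223,0,0,0],[0.0025,0.0015,-0.223,0,0,0]]], "fingers": 0.5}}

```text
clock: 3.25
ee_pos: [0.4995, -0.2814, 0.0266]
orientation: [-0.997, 1.49, -1.493]
wrist_force: [-0.2, 0.5, 0.4]
grip_width: 0.499
```

```bash
python3 - <<'E'
from h import *
s=get_state(); print(s['ee_pos'],s['wrist_force'],s['clock'],s['grip_width'])
shot('wrist','w2.png')
E
```

```text
[ 0.49945942 -0.28135396  0.02659953] [-0.18203441  0.47198947  0.37661401] 3.25 0.4991280264145955
```

View pics/w2.png

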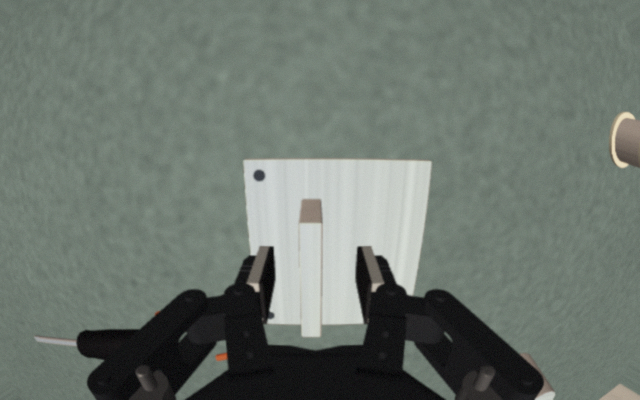

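Request:
{"api": "jog_arm", "payload": {"plan": [[[-0.001,0,-0.001,0,0,0],[-0.001,0,-0.001,0,0,0],[-0.001,0,-0.001,0,0,0],[-0.001,0,-0.001,0,0,0],[-0.001,0,-0.001,0,0,0],[-0.001,0,-0.001,0,0,0],[-0.001,0,-0.001,0,0,0],[-0.001,0,-0.001,0,0,0]]], "fingers": 0}}

```text
clock: 4.3
ee_pos: [0.4988, -0.2816, 0.0261]
orientation: [-0.997, 1.489, -1.494]
wrist_force: [0.5, 0.1, 5.4]
grip_width: 0.106
```

```bash
python3 - <<'E'
from h import *
s=get_state(); print(s['ee_pos'],s['wrist_force'],s['clock'],s['grip_width'])
shot('wrist','w3.png')
E
```

```text
[ 0.49880227 -0.28159107  0.02606952] [0.51385868 0.10423583 5.36948659] 4.3 0.10627363353275922
```

View pics/w3.png

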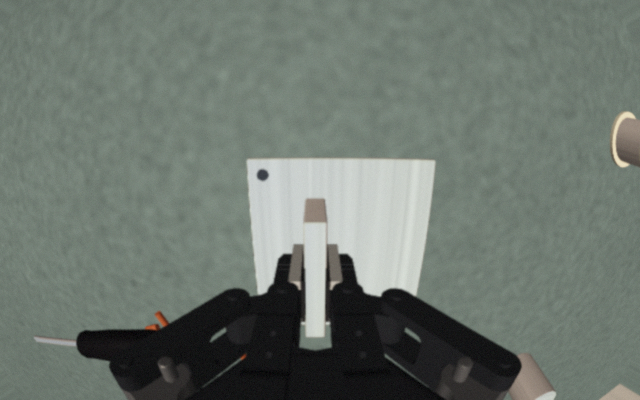

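Request:
{"api": "jog_arm", "payload": {"plan": [[[0,0,0.02,0,0,0],[0,0,0.06,0,0,0],[0,0,0.12,0,0,0],[0,0.02,0.18,0,0,0.06],[0,0.06,0.23,0,0,0.16],[0,0.1,0.26,0,0,0.26],[0,0.13,0.28,0,0,0.34],[0,0.15,0.28,0,0,0.38],[0,0.15,0.28,0,0,0.38],[0,0.15,0.28,0,0,0.38],[0,0.15,0.28,0,0,0.38]]]}}

```text
clock: 5.72
ee_pos: [0.4983, -0.1323, 0.3049]
orientation: [-1.202, 1.218, -1.22]
wrist_force: [0.4, -0.7, -1.7]
grip_width: 0.102
```

```bash
python3 - <<'E'
from h import *
s=get_state(); print(s['ee_pos'],R.from_rotvec(s['orientation']).as_matrix().round(4),s['wrist_force'],s['clock'],s['grip_width'])
m=camera_model('wrist'); np.save('m2.npy',m,allow_pickle=True);shot('wrist','w4.png')
E
```

```text
[ 0.49833133 -0.13231704  0.30491891] [[-1.360e-02  9.000e-04  9.999e-01]
 [-9.999e-01 -3.000e-04 -1.360e-02]
 [ 3.000e-04 -1.000e+00  9.000e-04]] [ 0.4016159  -0.68726847 -1.74812142] 5.725 0.10178933210823017
```

View pics/w4.png

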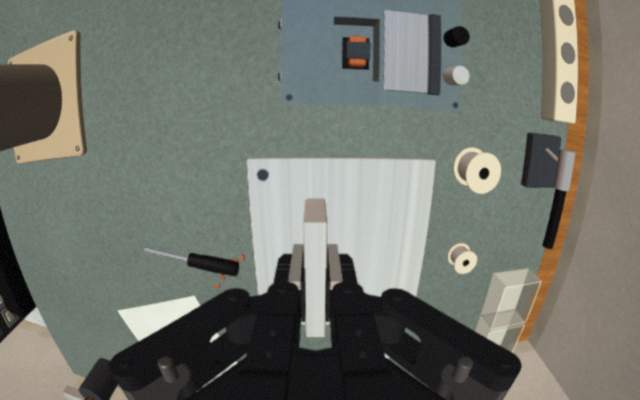

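```bash
python3 - <<'E'
from h import *
im=cv2.imread('pics/w4.png'); a=cv2.resize(im[0:115,270:470],None,fx=4,fy=4,interpolation=cv2.INTER_CUBIC); cv2.imwrite('pics/z4.png',a)
E
```

```text
(no output)
```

View pics/z4.png

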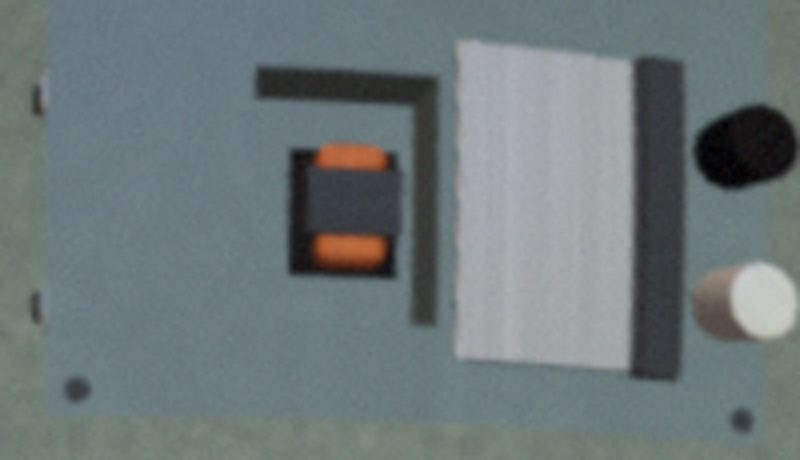

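```bash
python3 - <<'E'
from h import *
from scipy.optimize import least_squares
m=np.load('m2.npy',allow_pickle=True).item()
D=[((457,40),(8,-20,60)),((456,358),(8,-120,60)),((257,67),(-52,-30,50)),((437,77),(4,-30,50)),((437,325),(4,-110,50)),((43,413),(-115,-140,50)),((760,439),(115,-140,50))]
uv=np.array([(270+u/4-.375,v/4-.375) for (u,v),_ in D]); X=np.array([x for _,x in D])/1e3
def w(p,X): c,s=np.cos(p[2]),np.sin(p[2]); return np.c_[p[0]+c*X[:,0]-s*X[:,1],p[1]+s*X[:,0]+c*X[:,1],X[:,2]]
f=lambda p:(np.array([proj('wrist',q,m) for q in w(p,X)])-uv).ravel()
r=least_squares(f,[.578,.078,0]); print(r.x,np.degrees(r.x[2])); print(r.fun.reshape(-1,2).round(2))
print('bay',w(r.x,np.array([[-.02,-.07,.05],[-.034,-.07,.05],[.008,-.07,.057]])))
E
```

```text
[ 0.57691802  0.0808581  -0.01739915] -0.9968981329865301
[[-0.02 -0.45]
 [-0.05 -0.45]
 [-0.54 -0.3 ]
 [ 0.17 -0.43]
 [-0.07 -0.16]
 [ 0.7   0.61]
 [-0.18  1.16]]
bay [[0.55570317 0.01121666 0.05      ]
 [0.54170529 0.01146024 0.05      ]
 [0.58369893 0.01072951 0.057     ]]
```

Request:
{"api": "jog_arm", "payload": {"plan": [[[0.003,0.03,-0.01,0,0,-0.004],[0.006,0.08,-0.04,0,0,-0.004],[0.01,0.12,-0.09,0,0,-0.004],[0.0137,0.14,-0.13,0,0,-0.004],[0.0137,0.144,-0.16,0,0,-0.004],[0.0137,0.144,-0.18,0,0,-0.004],[0.0137,0.144,-0.19,0,0,-0.004],[0.0137,0.144,-0.19,0,0,-0.004],[0.0137,0.144,-0.19,0,0,-0.004],[0.0137,0.144,-0.19,0,0,-0.004]]]}}

```text
clock: 7.02
ee_pos: [0.5129, 0.0115, 0.1163]
orientation: [-1.199, 1.22, -1.224]
wrist_force: [0.1, -0.3, -1.1]
grip_width: 0.104
```

```bash
python3 - <<'E'
from h import *
s=get_state(); print(s['ee_pos'],R.from_rotvec(s['orientation']).as_matrix().round(4),s['wrist_force'],s['clock'],s['grip_width'])
m=camera_model('wrist'); np.save('m3.npy',m,allow_pickle=True);shot('wrist','w5.png')
im=shot('scene','s5.png'); cv2.imwrite('pics/z5.png',cv2.resize(im[140:265,285:425,::-1],None,fx=4.7,fy=4.7,interpolation=cv2.INTER_CUBIC))
E
```

```text
[0.51293074 0.01148627 0.11627436] [[-1.780e-02  3.200e-03  9.998e-01]
 [-9.998e-01 -6.000e-04 -1.780e-02]
 [ 5.000e-04 -1.000e+00  3.200e-03]] [ 0.06139241 -0.30643159 -1.05688892] 7.025 0.10421063563915045
```

View pics/w5.png

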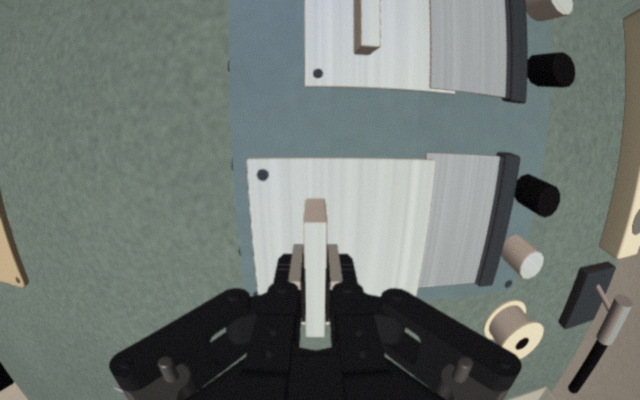

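View pics/z5.png

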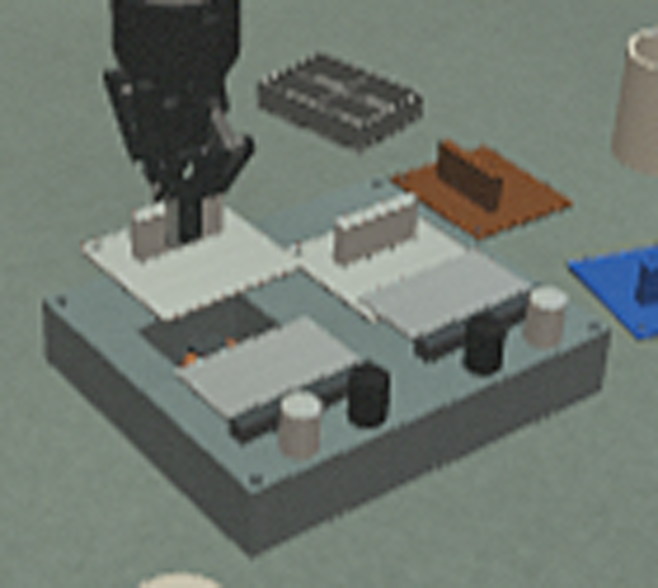

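```bash
python3 - <<'E'
from h import *
m=np.load('m3.npy',allow_pickle=True).item()
im=cv2.imread('pics/w5.png'); a=cv2.resize(im[60:300,225:465],None,fx=2.5,fy=2.5,interpolation=cv2.INTER_CUBIC); cv2.imwrite('pics/z6.png',a)
p=[.57692,.08086,-.0174]; c,s=np.cos(p[2]),np.sin(p[2])
pr=lambda X:proj('wrist',[p[0]+(c*X[0]-s*X[1])/1e3,p[1]+(s*X[0]+c*X[1])/1e3,X[2]/1e3],m)
for n,X in dict(lipL=(8,-20,60),lipLb=(8,-20,57),lipLL=(8,20,60),hinge=(66,-20,60),fitc=(-68,18,54),rearcorner=(115,-140,50),lipR=(8,-120,60)).items():
  q=pr(X); print(n,q.round(1),((q-[225,60])*2.5+.75).round(0))
st=get_state(); T=R.from_rotvec(st['orientation']).as_matrix(); t=st['ee_pos']
for n,(x,y,z) in dict(fl=(62,52,4),bl=(-34,52,4),fr=(62,-52,4),ribt=(0,32,36),ribt2=(0,-32,36)).items():
  # plate coords rel. rib centre: x->tool z, y->-tool x, up -> -tool y, underside 26mm ahead
  P=t+T@np.array([-y,26-z,x])/1e3; q=proj('wrist',P,m); print(n,P.round(4),q.round(1),((q-[225,60])*2.5+.75).round(0))
E
```

```text
lipL [426.3 151.3] [504. 229.]
lipLb [424.7 150.5] [500. 227.]
lipLL [429.6  87.1] [512.  68.]
hinge [502.  155.1] [693. 239.]
fitc [303.6  85.8] [197.  65.]
rearcorner [511.7 288.7] [718. 573.]
lipR [409.1 287.2] [461. 569.]
fl [0.5756 0.0625 0.0941] [432.8 159.5] [520. 249.]
bl [0.4796 0.0642 0.0938] [243.3 158.4] [ 46. 247.]
fr [ 0.5738 -0.0415  0.0941] [408.7 320.2] [460. 651.]
ribt [0.5132 0.0436 0.1259] [311.1 221.1] [216. 404.]
ribt2 [ 0.5121 -0.0204  0.126 ] [311.9 336.3] [218. 691.]
```

View pics/z6.png

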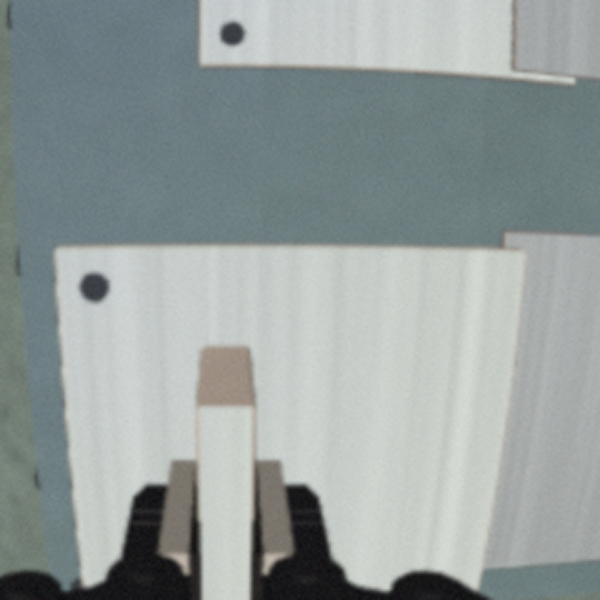

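Request:
{"api": "jog_arm", "payload": {"plan": [[[0,-0.0005,-0.015,0,0,0],[0,-0.0005,-0.028,0,0,0],[0,-0.0005,-0.036,0,0,0],[0,-0.0005,-0.04,0,0,0],[0,-0.0005,-0.041,0,0,0],[0,-0.0005,-0.041,0,0,0],[0,-0.0005,-0.041,0,0,0]]]}}

```text
clock: 8.0
ee_pos: [0.5129, 0.0111, 0.076]
orientation: [-1.199, 1.22, -1.224]
wrist_force: [-6.0, -0.7, 11.0]
grip_width: 0.107
```

```bash
python3 - <<'E'
from h import *
s=get_state(); print(s['ee_pos'],R.from_rotvec(s['orientation']).as_matrix().round(4)[:,2],s['wrist_force'],s['torque'],s['clock'],s['grip_width'])
m=camera_model('wrist'); np.save('m4.npy',m,allow_pickle=True);im=shot('wrist','w6.png')
cv2.imwrite('pics/z7.png',cv2.resize(im[60:300,225:465,::-1],None,fx=2.5,fy=2.5,interpolation=cv2.INTER_CUBIC))
E
```

```text
[0.5128587  0.01110597 0.07600869] [ 0.9998 -0.0176  0.0027] [-5.96646032 -0.65521399 10.99589923] [ 0.00281777  1.09024071 -0.04036562] 8.0 0.10713312870214411
```

View pics/z7.png

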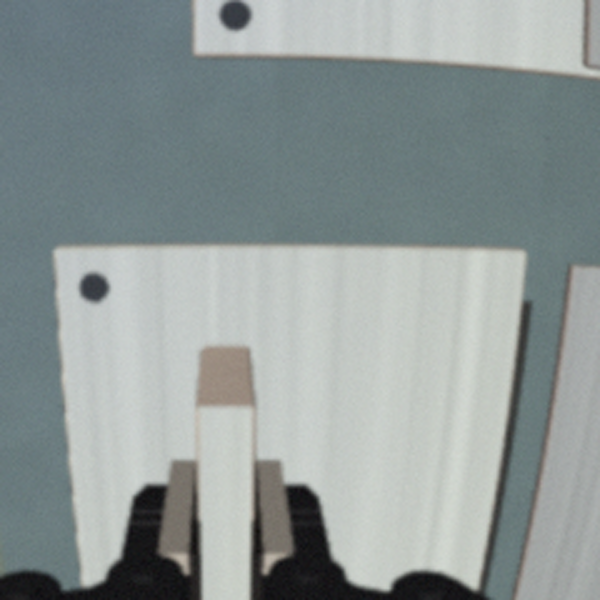

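```bash
python3 - <<'E'
from h import *
m=np.load('m4.npy',allow_pickle=True).item()
f=lambda u,v,z: pix2plane('wrist',225+(u-.75)/2.5,60+(v-.75)/2.5,z,m)[:2]*1e3
fl=f(526,250,.054);bl=f(55,248,.054);lip=f(570,266,.060);fb=f(194,54,.054); ll=f(586,65,.060); fr=f(484,588,.054); lr=f(515,598,.060)
print(fl,bl,'dx',np.linalg.norm(fl-bl),'yaw',np.degrees(np.arctan2(*(fl-bl)[::-1])))
print('lip',lip,ll,'yaw lips',np.degrees(np.arctan2(*(ll-lip)[::-1]))-90,'fittedcorner',fb)
R_=R.from_euler('z',1,degrees=True).as_matrix()[:2,:2]
print('chassis-frame: lip-fl',R_@(lip-fl),'fb->ll',R_@(ll-fb),'fb-bl',R_@(fb-bl),'fr lr', fr,lr)
E
```

```text
[576.72976546  62.05943978] [481.38351796  63.52969614] dx 95.35758263178784 yaw -0.8834412504223937
lip [584.37261142  60.14066153] [585.52454627 100.48792457] yaw lips -1.6353793511509451 fittedcorner [509.87953494 100.25963651]
chassis-frame: lip-fl [ 7.67516922 -1.78509996] fb->ll [75.62950606  1.54844077] fb-bl [27.85065104 37.2216703 ] fr lr [576.97158122 -21.33295442] [583.13739648 -20.70058189]
```

Request:
{"api": "jog_arm", "payload": {"plan": [[[0.002,0,-0.0003,0,0,0],[0.005,-0.0001,-0.0003,0,0,0],[0.008,-0.0001,-0.0003,0,0,0],[0.011,-0.0002,-0.0003,0,0,0],[0.014,-0.0003,-0.0003,0,0,0],[0.017,-0.0003,-0.0003,0,0,0],[0.02,-0.0004,-0.0003,0,0,0],[0.023,-0.0004,-0.0003,0,0,0],[0.025,-0.0005,-0.0003,0,0,0],[0.025,-0.0005,-0.0003,0,0,0]]]}}

```text
clock: 9.3
ee_pos: [0.5384, 0.0106, 0.0761]
orientation: [-1.199, 1.219, -1.224]
wrist_force: [-1.3, -0.3, 4.0]
grip_width: 0.109
```

```bash
cat > look.py <<'E'
from h import *
import sys
k=sys.argv[1]
s=get_state(); print(s['ee_pos'],R.from_rotvec(s['orientation']).as_matrix().round(4)[:,2],s['wrist_force'],s['torque'],s['clock'],s['grip_width'])
m=camera_model('wrist'); np.save('m_%s.npy'%k,m,allow_pickle=True);im=shot('wrist','w_%s.png'%k)
cv2.imwrite('pics/z_%s.png'%k,cv2.resize(im[60:300,225:465,::-1],None,fx=2.5,fy=2.5,interpolation=cv2.INTER_CUBIC))
im=shot('scene','s_%s.png'%k); cv2.imwrite('pics/sz_%s.png'%k,cv2.resize(im[140:265,285:425,::-1],None,fx=4.7,fy=4.7,interpolation=cv2.INTER_CUBIC))
E
python3 look.py a
```

```text
[0.53839239 0.01058256 0.07605595] [ 0.9998 -0.0176  0.0033] [-1.28985467 -0.33213499  4.02783854] [0.06302825 0.39095851 0.02177961] 9.3 0.10949835634625321
```

View pics/z_a.png

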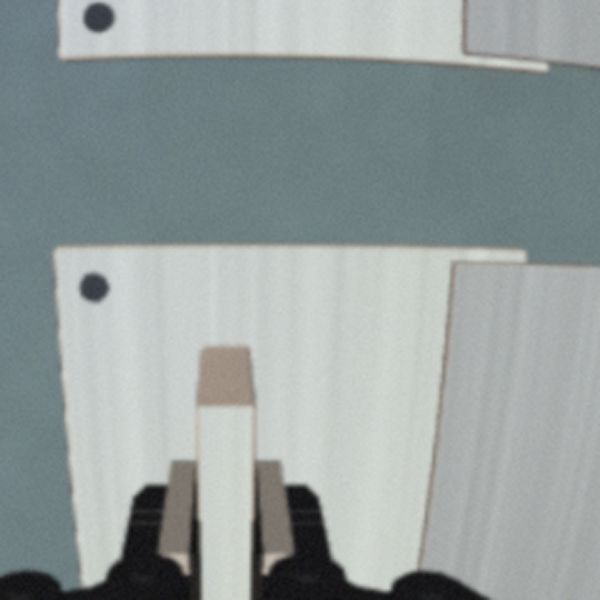

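View pics/sz_a.png

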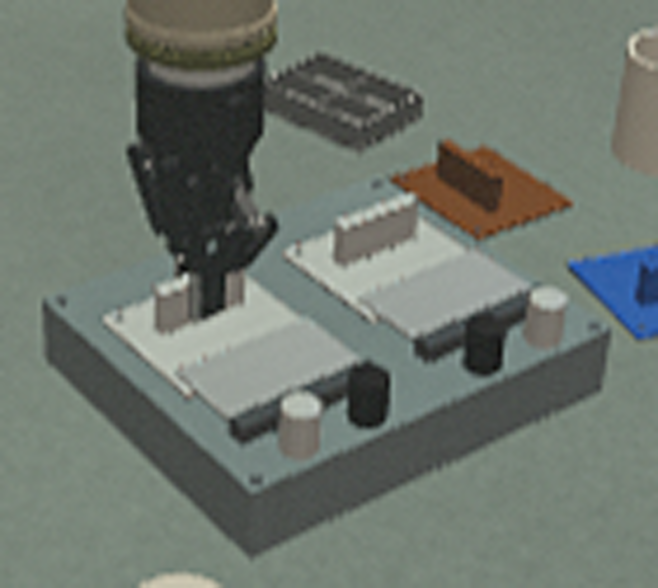

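```bash
python3 - <<'E'
from h import *
m=np.load('m_a.npy',allow_pickle=True).item()
f=lambda u,v,z: pix2plane('wrist',225+(u-.75)/2.5,60+(v-.75)/2.5,z,m)[:2]*1e3
fl=f(526,250,.054);bl=f(55,248,.054);lip=f(453,264,.060);fb=f(60,58,.054); ll=f(463,53,.060); ff=f(549,66,.054)
R_=R.from_euler('z',1,degrees=True).as_matrix()[:2,:2]
print('lip-fl',R_@(lip-fl),'lip-bl',R_@(lip-bl),'fitted: lip-fl',R_@(ll-ff),'lip-bl',R_@(ll-fb),'fb-bl',R_@(fb-bl),'ff-fl',R_@(ff-fl))
print('yaw plate',np.degrees(np.arctan2(*(fl-bl)[::-1])),'fitted',np.degrees(np.arctan2(*(ff-fb)[::-1])),'lips',np.degrees(np.arctan2(*(ll-lip)[::-1]))-90)
E
```

```text
lip-fl [-17.65881496  -2.00313153] lip-bl [77.72195652 -1.81848157] fitted: lip-fl [-20.29241845   0.62467647] lip-bl [75.4557568  1.4623668] fb-bl [ 2.30499562 37.27471405] ff-fl [ 2.67239939 37.92775441]
yaw plate -0.8890798393234475 fitted -0.4987382681372991 lips -1.0548097646650376
```

Request:
{"api": "jog_arm", "payload": {"plan": [[[0.001,0,-0.0003,0,0,0],[0.002,0,-0.0003,0,0,0],[0.0022,0,-0.0003,0,0,0],[0.0022,0,-0.0006,0,0,0],[0.0022,0,-0.0006,0,0,0],[0.0022,0,-0.0006,0,0,0]]]}}

```text
clock: 10.15
ee_pos: [0.5405, 0.0106, 0.076]
orientation: [-1.199, 1.219, -1.224]
wrist_force: [-5.8, -0.7, 10.4]
grip_width: 0.106
```

```bash
python3 look.py b; python3 - <<'E'
from cell import *
print(get_state()['wrist_force'])
E
```

```text
[0.54045657 0.01057845 0.07602542] [ 0.9998 -0.0175  0.0031] [-5.79677429 -0.65770496 10.39601307] [ 0.02200882  1.02158865 -0.01804819] 10.15 0.10616215234966382
[-5.49987125 -0.38708053 10.74241034]
```

View pics/z_b.png

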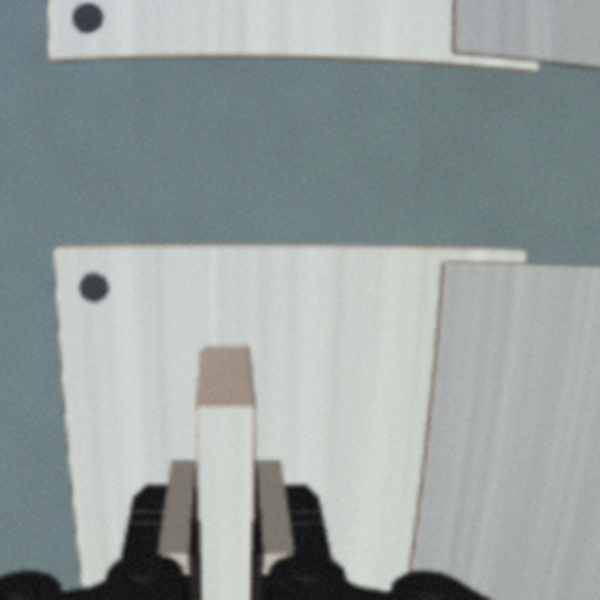

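```bash
python3 - <<'E'
from h import *
m=np.load('m_b.npy',allow_pickle=True).item()
f=lambda u,v,z: pix2plane('wrist',225+(u-.75)/2.5,60+(v-.75)/2.5,z,m)[:2]*1e3
fl=f(526,250,.054);bl=f(55,248,.054);lip=f(443,262,.060)
R_=R.from_euler('z',1,degrees=True).as_matrix()[:2,:2]
print('lip-fl',R_@(lip-fl),'lip-bl',R_@(lip-bl))
for i in range(6):
  snapshot('side'); s=get_state(); print(s['wrist_force'].round(2),s['ee_pos'].round(4),s['clock'])
E
```

```text
lip-fl [-19.72340668  -1.64717608] lip-bl [75.64427693 -1.45617749]
[-6.18 -0.65  9.8 ] [0.5405 0.0106 0.076 ] 10.3
[-5.8  -0.52 10.12] [0.5405 0.0106 0.076 ] 10.35
[-5.87  0.17 11.09] [0.5405 0.0106 0.076 ] 10.4
[-5.98  0.43 10.34] [0.5405 0.0106 0.076 ] 10.45
[-6.31 -0.11 10.31] [0.5404 0.0106 0.076 ] 10.5
[-5.13  0.51 10.08] [0.5405 0.0106 0.076 ] 10.55
```

View pics/sz_b.png

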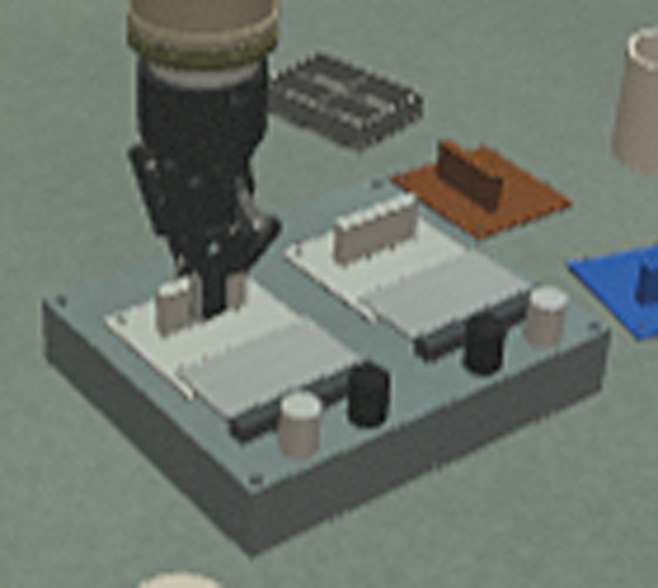

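Lap is 19.7 mm, the plate is square and flat, both leaves are level, and the push holds steady at about 10 N. Handing in.

```bash
python3 -c "
from cell import *
print(job_done())"
```

```text
the job is handed in; nothing more can be done
None
```

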